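# Bring the empty dispenser to the front of the shoe-care turntable

## Robot

A 6-joint arm with a two-finger parallel gripper is mounted at the origin on the work surface. World frame = base frame: x ahead of the robot, y to its left, z up, the work surface at z = 0. Lengths are in m, angles in rad, forces in N, time in s.
With the tool pointing down it reaches from about 0.35 to 0.85 m from the base axis. Payload 8.1 kg.
Tool frame: the origin (TCP) lies on the centre line of the jaws, within the pads' length; the fingertips stand robot.tip_extent ahead of it and the grasp point (between the pads) lies 11 mm behind it (robot.tip_extent is the distance from the TCP to the fingertips, in m); y points along the fingers, z is the direction in which the jaws open and shut, and the axes are right-handed (so a half turn about y gives the same grasp; the last joint's range is limited). The gripper opens to 93 mm and grips with 3 to 60 N. Pads are 15 mm wide; open, the fingers measure 128 mm over their backs; the gripper's body (75 mm by 188 mm) begins 65 mm behind the grasp point.
Start: joints at [1.25, 0.13, 1.488, -0, 1.523, -0.085], TCP at [0.14, 0.583, 0.227] pointing down, gripper open.
Joint ranges: [-2.96, 2.96], [-0.89, 2.26], [0.02, 2.5], [-1.34, 4.48], [0, 2.73], [-2.66, 2.66]. Speed limits (rad/s): [2.39, 2.39, 2.79, 3.14, 3.14, 3.14].

## Interface

Orientations are given as a rotation vector (axis times angle).
In Python, from plant import monitor, optics, robot gives the robot as it stands.
- The arm moves only by the shell command python3 -m inch 'ROWS' [OPENING] [FORCE]. ROWS is JSON, a list that holds one entry, the list of rows, each a list of 6 numbers: the shift along the tool's x, y, z in mm, then the turn, a rotation vector about the tool's x, y, z in rad. A call has 1 to 8 rows; each row shifts and turns the commanded pose from where the row before left it, along the tool's axes as they then stand; what a row does not reach is not made up. A row lasts 1/8 s, in which the tool goes at most 62.5 mm and 10.7 degrees, less where a joint would pass 70% of its speed; a pose out of reach is approached as far as the arm can. A call is refused whole if a number of a shift passes 62.5 or a number of a turn 0.188, either way. A call with a gripper value outside its range is refused whole. OPENING is the finger opening in mm, from 0 to 93, set as the call begins (- or left out, the last holds). The fingers move at their own pace and stop on an object; FORCE is the grip in N (left out, the last holds). Time passes only in rows, so rows that do not move let the fingers close. It gives the time, the measured TCP pose, the force and the opening at its end, in the units of the state.
- monitor.read_state(): the state, without advancing time (a new reading comes with each control period).
- optics.read_camera(name): name is "scene" or "top"; returns a dict with "image" (420x560x3 uint8, blue, green, red), "fx", "fy", "cx", "cy" (pixels), "rvec" (rotation vector, rad) and "tvec" (3), from world to camera coordinates, as OpenCV has them. Camera axes: x right, y down, z forward; pixel columns grow to the right and rows downward; lengths in m; the calibration is good to about 2 mm. A picture is of the moment at which its call begins. There is no depth.
- robot.close_job(): hands the job in, once; it reports no verdict.
The state is a dict: "t": time; "q": joint angles; "dq": joint speeds; "joint_torque": joint torques, N m; "tool_pos": TCP position; "orientation": TCP orientation; "force": force on the tool from outside, world axes, zero at the start; "wrist_torque": the same for the moment, N m; "opening": finger opening in m.
Only numpy, scipy, OpenCV 4.12 (cv2) and the standard library are available. Lean on these libraries where they do the work, as an engineer would, in place of code of your own. Each camera call takes 0.05 s, during which the arm holds its last target.

## Task

The chrome press-button dispenser on the turntable is empty and due for refilling: gently push the turntable round, by its rim or one of its upright handles and with the fingers not gripping anything, until the dispenser stands at the middle of the open front side of the aluminium tray underneath, and leave it at rest there. Do not touch the dispenser, tins or welt brush riding on the turntable or let them shift from their places on it, and leave the things around the tray where they lie.

Things in the scene. Friction and masses are not known exactly. Their poses are not given: they have to be found in the camera images.
- tray: fixed square aluminium tray, 340 x 340 mm, floor 3 mm thick, lying on the ledge under the turntable. Origin: centre of its underside, on the ledge, straight below the turntable's axis. Its -x side is the FRONT: it faces roughly to the robot and has no upstand; the other three sides have a 25 mm high upstand. z up
- turntable: round aluminium pan, 280 mm across, on a swivel at the tray's middle; turns freely about its z (up): under 1 N at the rim keeps it going, and it stops within a few degrees after a slow push. Origin: on the axis at the pan's underside, 18 mm above the ledge. Upright rim, its top 27 mm above the origin; pan floor 6 mm above it. Handles on the rim at +y and -y. Pose turns with the pan
- handle_a (a point): middle of the crossbar of the upright handle on the turntable's +y side, 137 mm from the axis, 84 mm above the ledge. Each handle is an 8 mm round steel bar: two legs 90 mm apart (45 mm either side of this point along the turntable's x) rising from the rim, joined by the crossbar. A leg can be pushed sideways just above the rim
- handle_b (a point): the same point of the equal handle on the turntable's -y side
- pad_a (a point): middle of a round rubber coaster, 88 mm across, fixed on the pan floor, 82 mm from the axis in the turntable's +x direction. The point lies on its standing face, 26 mm above the ledge, inside a lip 83 mm across that rises 5 mm more. The dispenser and the two tins stand in the three coasters, which in which varies
- pad_b (a point): the same for the coaster 145 degrees anticlockwise (seen from above) from that of pad_a
- pad_c (a point): the same for the coaster 215 degrees anticlockwise from that of pad_a
- dispenser: empty chrome press-button dispenser bottle, 54 mm across and 95 mm high, loose, standing in one of the coasters; the only tall thing on the turntable. Origin: centre of its underside. To be brought to the front by turning the turntable
- large_tin: closed flat polish tin, 72 mm across, 26 mm high, loose in a coaster. Origin: centre of its underside
- small_tin: closed flat polish tin, 54 mm across, 22 mm high, loose in a coaster. Origin: centre of its underside
- welt_brush: narrow pale wooden brush, 146 mm long, 20 mm wide, 25 mm high, lying bristles up across the middle of the pan between the coasters, pointing from handle to handle. Origin: under the middle of its length
- wide_brush: wide black shoe brush, 155 x 52 x 53 mm, bristles down on the ledge beside the tray. Origin: centre of its underside. Leave alone
- refill_can: closed flat-sided aluminium refill can, 50 x 80 mm, 154 mm high with its black cap, on the ledge beside the tray. Origin: centre of its underside. Leave alone
Things that resemble listed ones, but are neither listed nor needed, are in the scene too. Several things have the shape of the dispenser; the one meant has the colours described above. Leave any orange look-alike of the large_tin alone.

How it is judged:
At the end, for the whole second after the job is handed in: The dispenser stands upright on the front side of the tray, within 20 mm of its centre line; the turntable is at rest; dispenser and tins are each within 20 mm of a coaster's middle, and the welt brush lies within 30 mm of the axis (x of dispenser in the frame of tray below -0.055 m and y of dispenser in the frame of tray between -0.02 and 0.02 m and angle between dispenser's own z axis and vertical below 0.1 rad and angular speed of turntable below 0.03 rad/s and (distance between large_tin and pad_a below 0.02 m or distance between large_tin and pad_b below 0.02 m or distance between large_tin and pad_c below 0.02 m) and (distance between small_tin and pad_a below 0.02 m or distance between small_tin and pad_b below 0.02 m or distance between small_tin and pad_c below 0.02 m) and (distance between dispenser and pad_a below 0.02 m or distance between dispenser and pad_b below 0.02 m or distance between dispenser and pad_c below 0.02 m) and horizontal distance between welt_brush and turntable below 0.03 m and z of welt_brush in the frame of turntable below 0.014 m); the robot touches nothing.
It fails at once if the robot touches something riding on the turntable (contact force between any of the arm, the fingers and large_tin above 0.3 N or contact force between any of the arm, the fingers and small_tin above 0.3 N or contact force between any of the arm, the fingers and dispenser above 0.3 N or contact force between any of the arm, the fingers and welt_brush above 0.3 N).
It fails at once if something riding on the turntable slides off its place or is lifted (not ((distance between large_tin and pad_a below 0.02 m or distance between large_tin and pad_b below 0.02 m or distance between large_tin and pad_c below 0.02 m) and (distance between small_tin and pad_a below 0.02 m or distance between small_tin and pad_b below 0.02 m or distance between small_tin and pad_c below 0.02 m) and (distance between dispenser and pad_a below 0.02 m or distance between dispenser and pad_b below 0.02 m or distance between dispenser and pad_c below 0.02 m) and horizontal distance between welt_brush and turntable below 0.03 m and z of welt_brush in the frame of turntable below 0.014 m)).
It fails at once if the dispenser tips (angle between dispenser's own z axis and vertical above 0.35 rad).
It fails at once if the turntable is pushed or gripped hard (over 40 N) (contact force between the fingers and turntable above 40 N).
It fails at once if a thing on the ledge around the tray is disturbed (moved over 15 mm) (distance of any of wide_brush, refill_can from where it was at the start of the episode above 0.015 m).
It also fails if it takes over 48 s, if anything falls off the work surface, if the arm or the gripper's body presses on something with over 40 N, if the wrist force passes 120 N, or if a joint passes its speed limit or range.

## Working session

There is one attempt and no reset: what is moved stays moved. The work goes in short steps, Python scripts to look and compute and a shell command to move; the robot and the scene stay as the last step left them, time stands still between calls to the robot, and variables do not carry over. Pictures are saved under pics/ and viewed, and the job is handed in when it is done.

```bash
mkdir -p pics; ls; python3 - <<'E'
from plant import monitor, optics, robot
import cv2
print(robot.tip_extent); s=monitor.read_state(); print({k:s[k] for k in('t','tool_pos','orientation','opening','force')})
for n in('scene','top'):
    c=optics.read_camera(n); cv2.imwrite(f'pics/{n}0.png',c['image']); print(n,[c[k] for k in('fx','fy','cx','cy','rvec','tvec')])
E
```

```text
pics
0.008
{'t': 0.0, 'tool_pos': array([0.13998548, 0.58285114, 0.22558576]), 'orientation': array([-1.56468567,  0.18551714, -0.18489296]), 'opening': 0.09307703808824325, 'force': array([0.08571781, 0.50175361, 0.61895703])}
scene [382.41027260214304, 382.41027260214304, 282.2811459743335, 206.70870443169247, array([ 2.2667367 ,  0.93880318, -0.37626291]), array([-0.35034265, -0.20937773,  1.37018877])]
top [458.2228686274298, 458.2228686274298, 289.03624445631016, 212.1323586382084, array([ 2.21132103, -2.18947582,  0.07764344]), array([0.00526065, 0.481934  , 1.13542211])]
```

View pics/scene0.png

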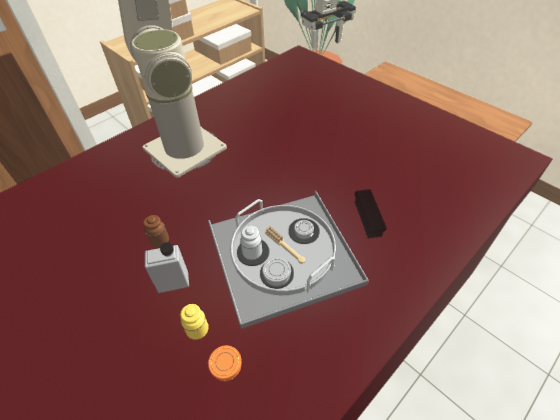

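View pics/top0.png

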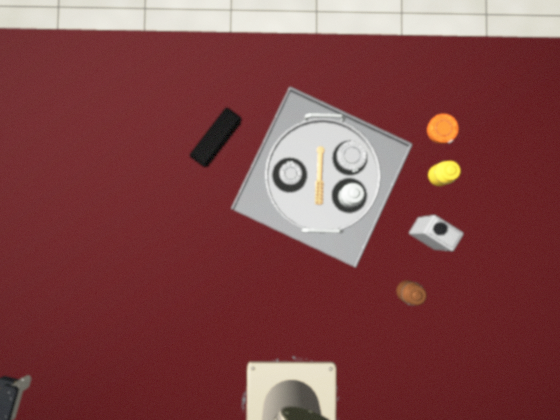

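```bash
cat > h.py <<'E'
import numpy as np, cv2
from plant import monitor, optics, robot
def ray(c,px,z):
    R,_=cv2.Rodrigues(np.array(c['rvec'])); K=np.array([[c['fx'],0,c['cx']],[0,c['fy'],c['cy']],[0,0,1]])
    o=-R.T@c['tvec']; d=R.T@np.linalg.inv(K)@np.array([px[0],px[1],1.]); return o+d*(z-o[2])/d[2]
def proj(c,P):
    K=np.array([[c['fx'],0,c['cx']],[0,c['fy'],c['cy']],[0,0,1]])
    return cv2.projectPoints(np.array(P,float).reshape(-1,3),np.array(c['rvec']),np.array(c['tvec']),K,None)[0].reshape(-1,2)
def crop(im,x0,y0,x1,y1,s): return cv2.resize(im[y0:y1,x0:x1],None,fx=s,fy=s,interpolation=cv2.INTER_CUBIC)
E
python3 - <<'E'
from h import *
c=optics.read_camera('top'); cv2.imwrite('pics/topc.png',crop(c['image'],225,80,420,275,4)[:600])
c=optics.read_camera('top'); cv2.imwrite('pics/topc.png',crop(c['image'],225,80,420,275,3))
c=optics.read_camera('scene'); cv2.imwrite('pics/scc.png',crop(c['image'],200,180,370,320,4))
E
```

```text
(no output)
```

View pics/topc.png

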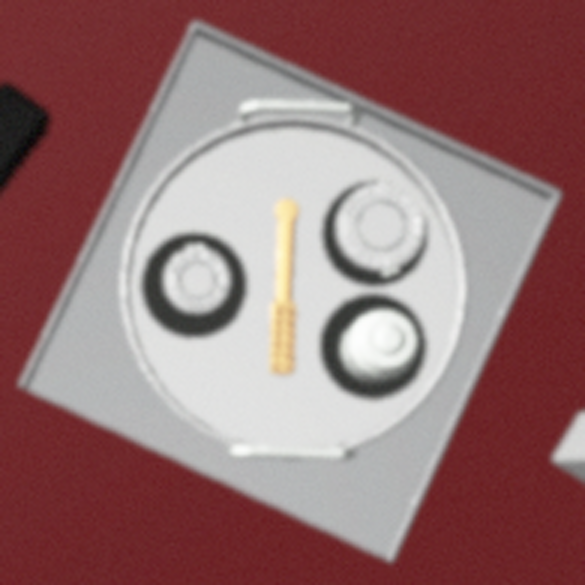

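View pics/scc.png

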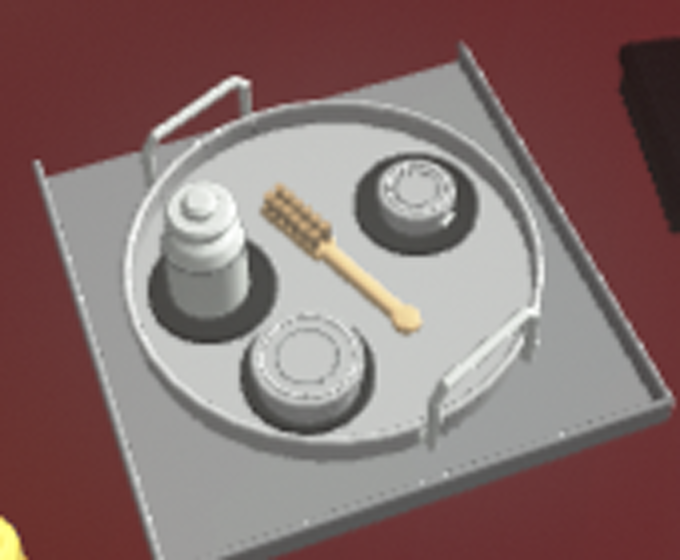

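```bash
cat >> h.py <<'E'
def pads(c,show=True):
    im=c['image']; m=(im.max(2)<85).astype(np.uint8)
    # tray interior only
    n,l,st,ce=cv2.connectedComponentsWithStats(m)
    return [(st[i],ce[i]) for i in range(1,n) if st[i][4]>150]
E
python3 - <<'E'
from h import *
c=optics.read_camera('top'); im=c['image']
q=lambda x,y:(225+x/3-.33,80+y/3-.33)
for s,ce in pads(c): 
    print(s,ce,ray(c,ce,.031)[:2])
F=[ray(c,q(20,385),.003),ray(c,q(395,560),.003)]; B=[ray(c,q(195,20),.025),ray(c,q(560,190),.025)]
print(F,B); 
for n,p,z in (('rimL',q(121,280),.045),('rimR',q(466,280),.045),('hA l',q(245,107),.084),('hA r',q(350,105),.084),('hB l',q(237,449),.084),('hB r',q(348,452),.084),('disp top',q(388,338),.121),('brush top',q(286,202),.049),('brush bot',q(281,370),.049)): print(n,ray(c,p,z)[:2])
E
```

```text
[ 190  108   52   59 1414] [215.74398868 137.37128713] [0.66504074 0.19420779]
[274 159  32  32 332] [288.1746988  177.39457831] [0.56708855 0.0132595 ]
[333 179  32  33 259] [344.3976834  196.59073359] [ 0.5208582  -0.12650405]
[  0 375  19  45 682] [  7.36510264 396.22727273] [0.0327779  0.68007016]
[283 384  44  36 720] [304.02777778 407.33194444] [ 0.00962703 -0.03034802]
[array([0.49137165, 0.15575283, 0.003     ]), array([ 0.3474608 , -0.16092645,  0.003     ])] [array([0.79871102, 0.01163664, 0.025     ]), array([ 0.65835917, -0.29546904,  0.025     ])]
rimL [0.57539543 0.0702449 ]
rimR [ 0.57868754 -0.21208675]
hA l [ 0.70924946 -0.02793339]
hA r [ 0.71199774 -0.11144444]
hB l [ 0.43780524 -0.02367634]
hB r [ 0.43630648 -0.11074454]
disp top [ 0.52263492 -0.13621433]
brush top [ 0.640524   -0.06381582]
brush bot [ 0.50286339 -0.06054575]
```

```bash
python3 - <<'E'
from h import *
from scipy.spatial.transform import Rotation as R
s=monitor.read_state(); M=R.from_rotvec(s['orientation']).as_matrix(); print(M.round(3), s['t'])
c=optics.read_camera('top'); im=c['image']
C=np.array([.574,-.0705])
for u,v in((289.7,174.7),(349.3,195.7)):
    p=ray(c,(u,v),.031)[:2]-C; print('pad',np.hypot(*p),np.degrees(np.arctan2(p[1],p[0]))%360)
# refill can: top face bright/grey right side
m=((im.max(2).astype(int)-im.min(2)<30)&(im.max(2)>90)).astype(np.uint8); m[:,:405]=0; m[:50]=0
n,l,st,ce=cv2.connectedComponentsWithStats(m)
for i in range(1,n):
    if st[i][4]>100:
        print(st[i],ce[i])
        pts=np.argwhere(l==i)[:,::-1]
        for p in cv2.boxPoints(cv2.minAreaRect(pts.astype(np.float32))): print(p,ray(c,p,.14)[:2],ray(c,p,0)[:2])
cs=optics.read_camera('scene')
E
```

```text
[[ 0.972 -0.     0.234]
 [-0.234 -0.001  0.972]
 [-0.    -1.    -0.001]] 0.3
pad 0.0800417941386813 90.1057564778137
pad 0.08501344282634007 233.30996777142178
[ 409  215   54   36 1183] [435.43702451 233.15722739]
[407.4506  232.89267] [ 0.43110165 -0.25300957] [ 0.43290956 -0.29141844]
[423.21024 207.28323] [ 0.48879648 -0.28875679] [ 0.49852167 -0.33207113]
[464.16306 232.48495] [ 0.43324418 -0.38042569] [ 0.4353461  -0.43631946]
[448.4034 258.0944] [ 0.37584883 -0.34440631] [ 0.37007458 -0.39535726]
```

```bash
python3 -m inch '[[[44,0,-32,0,0,0],[44,0,-32,0,0,0],[44,0,-32,0,0,0],[44,0,-32,0,0,0],[44,0,-32,0,0,0],[44,0,-32,0,0,0],[44,0,-32,0,0,0],[44,0,-32,0,0,0]]]' 0 5; python3 - <<'E'
from h import *
s=monitor.read_state(); print(s['t'],s['tool_pos'],s['q'])
E
```

```text
t: 1.4
tool_pos: [0.4236, 0.2508, 0.227]
orientation: [-1.562, 0.185, -0.186]
force: [-0.1, -0.2, 0.2]
opening: 0.0182
1.4 [0.42362337 0.25080693 0.22695318] [ 4.30296181e-01 -1.65671988e-01  1.78020299e+00  9.12503774e-05
  1.52619292e+00 -9.04692396e-01]
```

```bash
python3 -m inch '[[[15,0,-49,0,0,0],[15,0,-49,0,0,0],[15,0,-49,0,0,0],[15,0,-49,0,0,0],[15,0,-49,0,0,0],[15,0,-49,0,0,0],[15,0,-49,0,0,0],[15,0,-49,0,0,0]]]'; python3 -m inch '[[[0,0,0,0,-0.15,0],[0,0,0,0,-0.15,0],[0,0,0,0,-0.15,0],[0,0,0,0,-0.15,0],[0,0,0,0,0,0]]]'; python3 - <<'E'
from h import *
from scipy.spatial.transform import Rotation as R
s=monitor.read_state(); print(s['t'],s['tool_pos'],s['q'].round(3)); print(R.from_rotvec(s['orientation']).as_matrix().round(3))
c=optics.read_camera('scene'); cv2.imwrite('pics/s1.png',crop(c['image'],130,100,370,320,3)[:600])
E
```

```text
t: 2.4
tool_pos: [0.4476, -0.1587, 0.2269]
orientation: [-1.563, 0.185, -0.186]
force: [0.6, 0.1, -0.5]
opening: 0.0005
t: 3.02
tool_pos: [0.4477, -0.157, 0.2268]
orientation: [-1.552, -0.285, 0.285]
force: [0.2, -0.1, -0.2]
opening: 0.0003
3.025 [ 0.44773068 -0.15697293  0.22675427] [-0.445 -0.216  1.824 -0.     1.533 -2.379]
[[ 0.935  0.    -0.355]
 [ 0.355 -0.     0.935]
 [ 0.    -1.    -0.   ]]
```

View pics/s1.png

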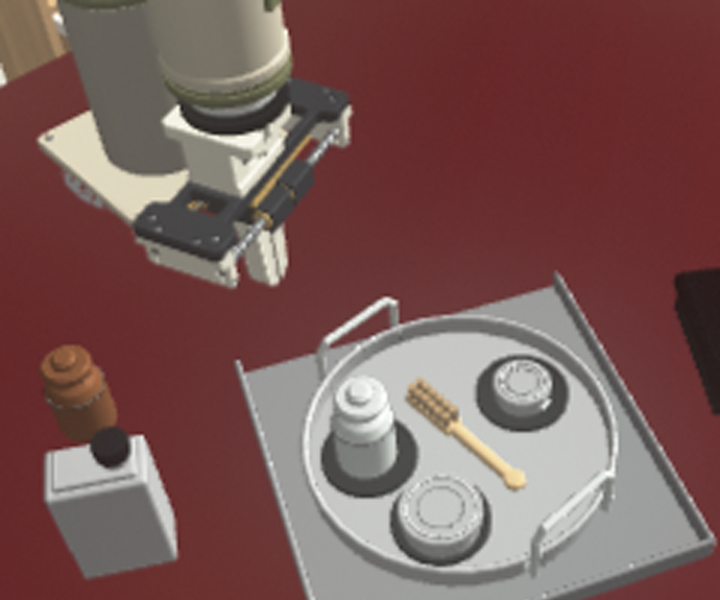

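```bash
python3 - <<'E'
from h import *
c=optics.read_camera('top'); cv2.imwrite('pics/t1.png',crop(c['image'],280,150,480,310,4)); 
print(ray(c,(440.5,229),.152))
for p in((409,233),(426,216),(462,234)): print(p,ray(c,p,.13)[:2])
E
```

```text
[ 0.44025263 -0.32310899  0.152     ]
(409, 233) [ 0.43102283 -0.25926026]
(426, 216) [ 0.4698025 -0.2980529]
(462, 234) [ 0.42992687 -0.3794624 ]
```

View pics/t1.png

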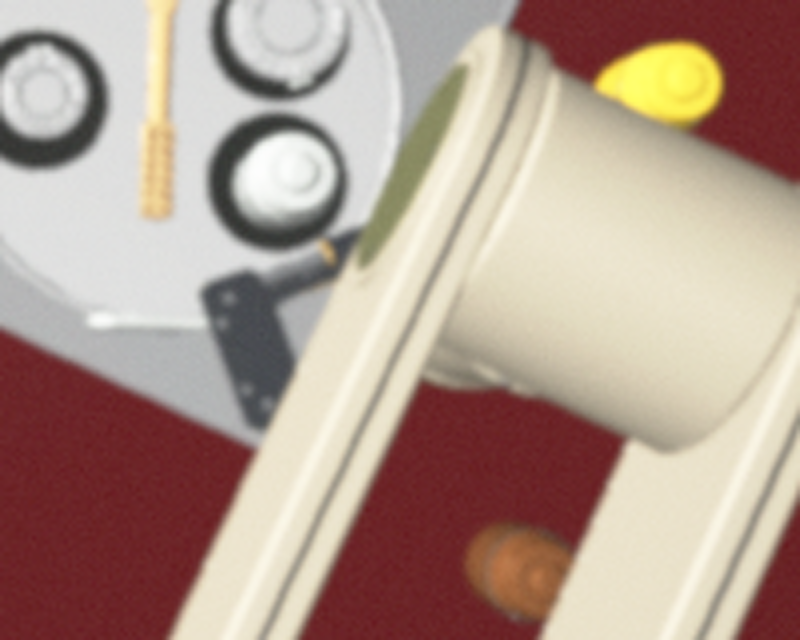

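```bash
python3 -m inch '[[[0,0,10,0,0,0],[0,22,0,0,0,0],[0,22,0,0,0,0],[0,22,0,0,0,0],[0,22,0,0,0,0],[0,20,0,0,0,0],[0,0,0,0,0,0]]]'; python3 - <<'E'
from h import *
c=optics.read_camera('scene'); cv2.imwrite('pics/s2.png',crop(c['image'],150,120,350,270,4))
E
```

```text
t: 4.0
tool_pos: [0.4427, -0.1465, 0.117]
orientation: [-1.55, -0.283, 0.287]
force: [0.3, -0.1, -1.1]
opening: 0.0001
```

View pics/s2.png

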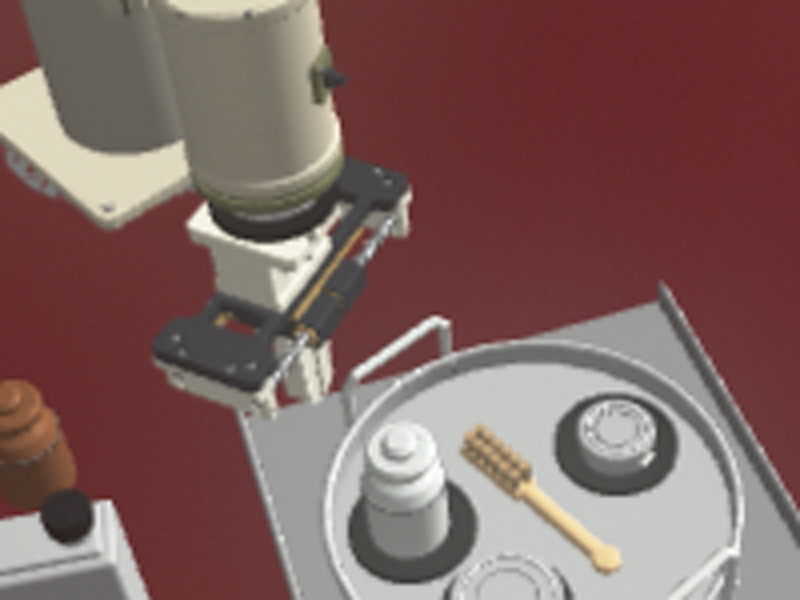

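```bash
python3 -m inch '[[[0,12,0,0,0,0],[0,12,0,0,0,0],[0,12,0,0,0,0],[0,10,0,0,0,0],[0,6,0,0,0,0],[0,0,0,0,0,0]]]'; python3 - <<'E'
from h import *
s=monitor.read_state(); print(s['q'].round(3))
c=optics.read_camera('scene'); cv2.imwrite('pics/s3.png',crop(c['image'],150,120,350,270,4))
E
```

```text
t: 4.8
tool_pos: [0.4438, -0.1475, 0.0661]
orientation: [-1.551, -0.285, 0.286]
force: [0.9, 0.4, 0.3]
opening: 0.0003
[-0.43  -0.087  2.013 -0.     1.217 -2.365]
```

View pics/s3.png

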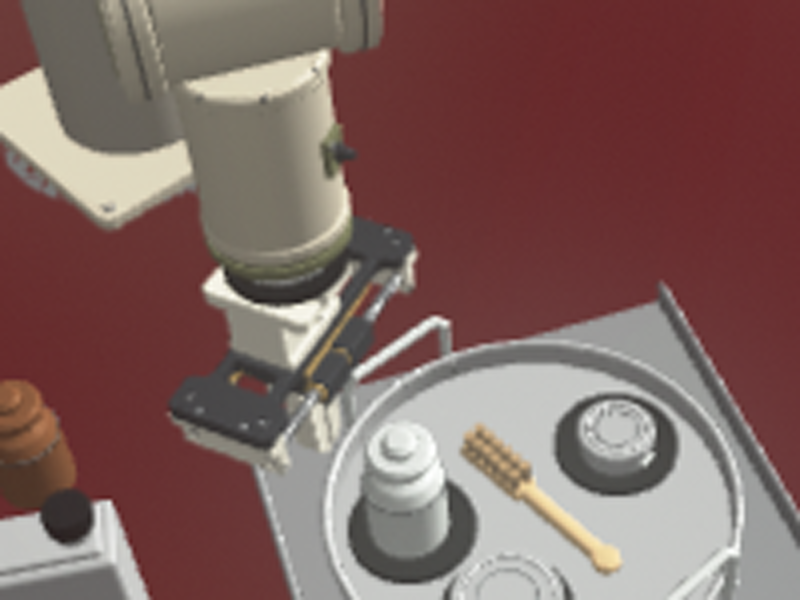

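```bash
python3 -m inch '[[[1.5,0,4,0,0,0],[1,0,4,0,0,0],[0,0,3,0,0,0],[0,0,3,0,0,0],[0,0,3,0,0,0],[0,0,3,0,0,0],[0,0,3,0,0,0],[0,0,3,0,0,0]]]'; python3 - <<'E'
from h import *
s=monitor.read_state(); p=s['tool_pos'][:2]-[.574,-.0705]; print(np.hypot(*p),np.degrees(np.arctan2(p[1],p[0]))%360)
c=optics.read_camera('scene'); cv2.imwrite('pics/s4.png',crop(c['image'],150,120,350,270,4))
E
```

```text
t: 5.85
tool_pos: [0.4372, -0.1222, 0.0667]
orientation: [-1.552, -0.286, 0.286]
force: [0.3, 0.4, 0.7]
opening: 0.0006
0.14624721161556492 200.71794319434088
```

View pics/s4.png

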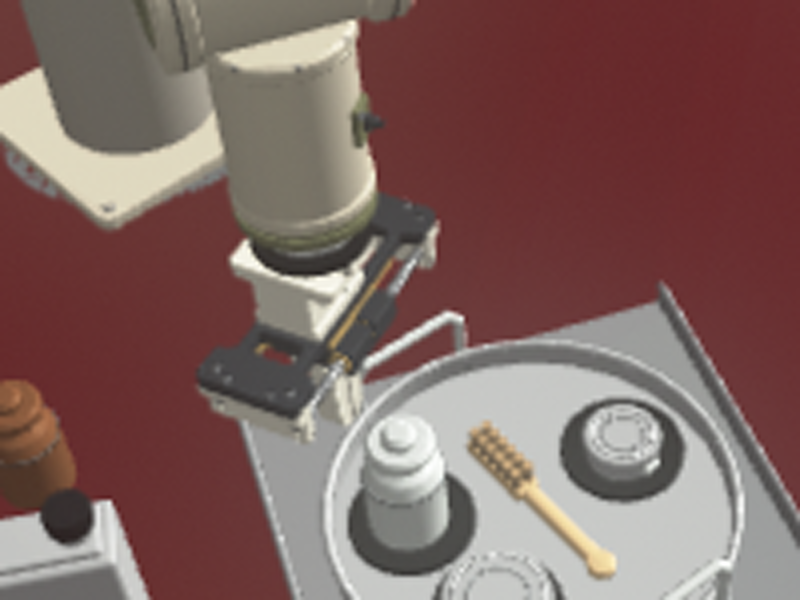

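```bash
for i in 1 2; do python3 -m inch '[[[0.07,0,4.4,0,0.03,0],[0.07,0,4.4,0,0.03,0],[0.07,0,4.4,0,0.03,0],[0.07,0,4.4,0,0.03,0],[0.07,0,4.4,0,0.03,0],[0.07,0,4.4,0,0.03,0],[0.07,0,4.4,0,0.03,0],[0.07,0,4.4,0,0.03,0]]]'; done;  python3 - <<'E'
from h import *
s=monitor.read_state(); p=s['tool_pos'][:2]-[.574,-.0705]; print(np.hypot(*p),np.degrees(np.arctan2(p[1],p[0]))%360)
c=optics.read_camera('scene'); cv2.imwrite('pics/s5.png',crop(c['image'],150,120,350,270,4))
c=optics.read_camera('top'); cv2.imwrite('pics/t5.png',crop(c['image'],225,80,420,275,3))
E
```

```text
t: 6.9
tool_pos: [0.4287, -0.088, 0.0666]
orientation: [-1.569, -0.096, 0.096]
force: [0.8, -0.8, 0.4]
opening: 0.0004
t: 7.9
tool_pos: [0.4285, -0.053, 0.0666]
orientation: [-1.569, 0.093, -0.093]
force: [-0.6, 0.5, 0.9]
opening: 0.0008
0.14652443796026057 173.12752735461387
```

View pics/s5.png

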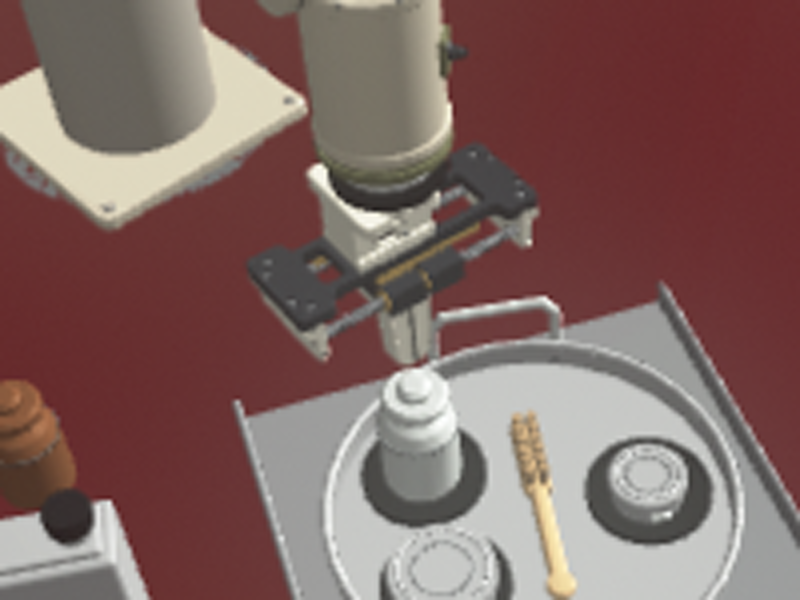

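View pics/t5.png

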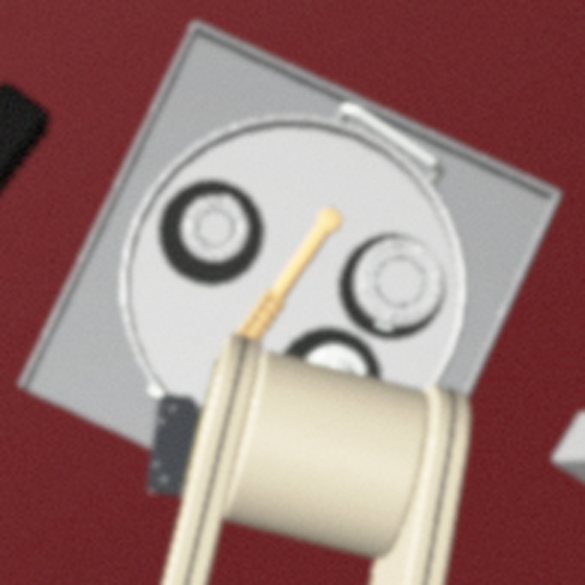

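```bash
cat >> h.py <<'E'
def padang(c):
    # isolate the small-tin coaster: dark ring blob inside pan
    for s,ce in pads(c):
        x,y,w,h,a=s; u,v=x+(w-1)/2,y+(h-1)/2
        p=ray(c,(u,v),.031)[:2]-[.574,-.0705]
        if 24<w<38 and 24<h<38: print('pad',(u,v),np.hypot(*p).round(4),(np.degrees(np.arctan2(p[1],p[0]))%360).round(1))
E
python3 - <<'E'
from h import *
padang(optics.read_camera('top'))
E
```

```text
pad (np.float64(295.0), np.float64(157.0)) 0.0805 56.7
```

```bash
for i in 1 2; do python3 -m inch '[[[0.07,0,4.4,0,0.03,0],[0.07,0,4.4,0,0.03,0],[0.07,0,4.4,0,0.03,0],[0.07,0,4.4,0,0.03,0],[0.07,0,4.4,0,0.03,0],[0.07,0,4.4,0,0.03,0],[0.07,0,4.4,0,0.03,0],[0.07,0,4.4,0,0.03,0]]]'; done;  python3 - <<'E'
from h import *
s=monitor.read_state(); p=s['tool_pos'][:2]-[.574,-.0705]; print(np.hypot(*p),np.degrees(np.arctan2(p[1],p[0]))%360)
c=optics.read_camera('top'); padang(c); cv2.imwrite('pics/t6.png',crop(c['image'],225,80,420,275,3))
c=optics.read_camera('scene'); cv2.imwrite('pics/s6.png',crop(c['image'],150,120,350,270,4))
E
```

```text
t: 9.05
tool_pos: [0.4369, -0.0191, 0.0666]
orientation: [-1.553, 0.28, -0.28]
force: [0.7, 0.1, -0.0]
opening: 0.0008
t: 10.05
tool_pos: [0.453, 0.0121, 0.0666]
orientation: [-1.52, 0.468, -0.467]
force: [0.5, -0.3, 0.1]
opening: 0.0001
0.14651460948712397 145.70690346180555
pad (np.float64(306.5), np.float64(147.0)) 0.0798 29.1
```

View pics/s6.png

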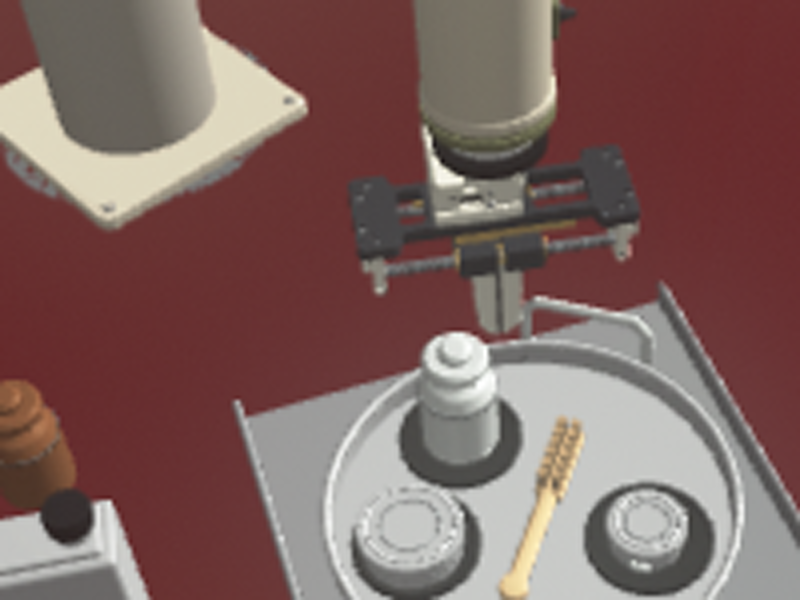

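View pics/t6.png

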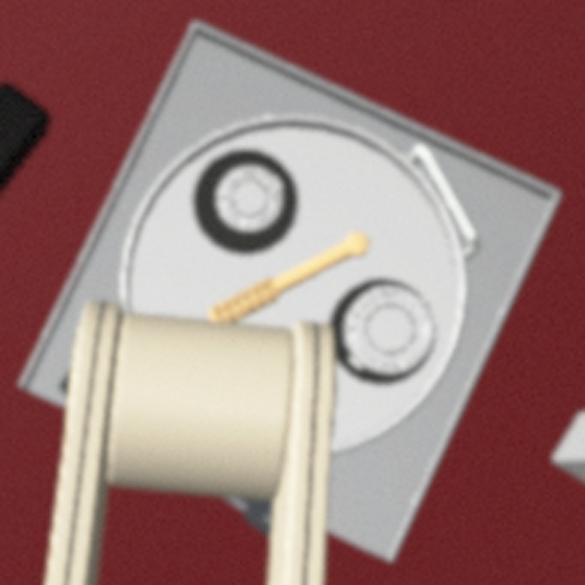

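```bash
python3 -m inch '[[[0.07,0,4.4,0,0.03,0],[0.07,0,4.4,0,0.03,0],[0.07,0,4.4,0,0.03,0],[0.07,0,4.4,0,0.03,0],[0.07,0,4.4,0,0.03,0],[0.07,0,4.4,0,0.03,0],[0.06,0,3.7,0,0.025,0],[0.06,0,3.7,0,0.025,0]]]'; python3 -m inch '[[[0,0,2.9,0,0.02,0],[0,0,2.2,0,0.015,0],[0,0,1.5,0,0.01,0],[0,0,1,0,0.007,0],[0,0,0.5,0,0.003,0],[0,0,0,0,0,0],[0,0,0,0,0,0]]]';  python3 - <<'E'
from h import *
s=monitor.read_state(); p=s['tool_pos'][:2]-[.574,-.0705]; print(np.hypot(*p),np.degrees(np.arctan2(p[1],p[0]))%360)
c=optics.read_camera('top'); padang(c); cv2.imwrite('pics/t7.png',crop(c['image'],225,80,420,275,3))
padang(optics.read_camera('top'))
c=optics.read_camera('scene'); cv2.imwrite('pics/s7.png',crop(c['image'],150,120,350,270,4))
E
```

```text
t: 11.15
tool_pos: [0.4752, 0.0378, 0.0666]
orientation: [-1.473, 0.646, -0.646]
force: [0.2, 0.1, 0.2]
opening: 0.0004
t: 12.02
tool_pos: [0.4811, 0.0431, 0.0667]
orientation: [-1.459, 0.688, -0.688]
force: [0.1, -0.2, 0.6]
opening: 0.0004
0.14672707215076897 129.27634183678532
pad (np.float64(315.5), np.float64(143.5)) 0.0805 11.8
pad (np.float64(315.5), np.float64(143.5)) 0.0805 11.8
```

View pics/s7.png

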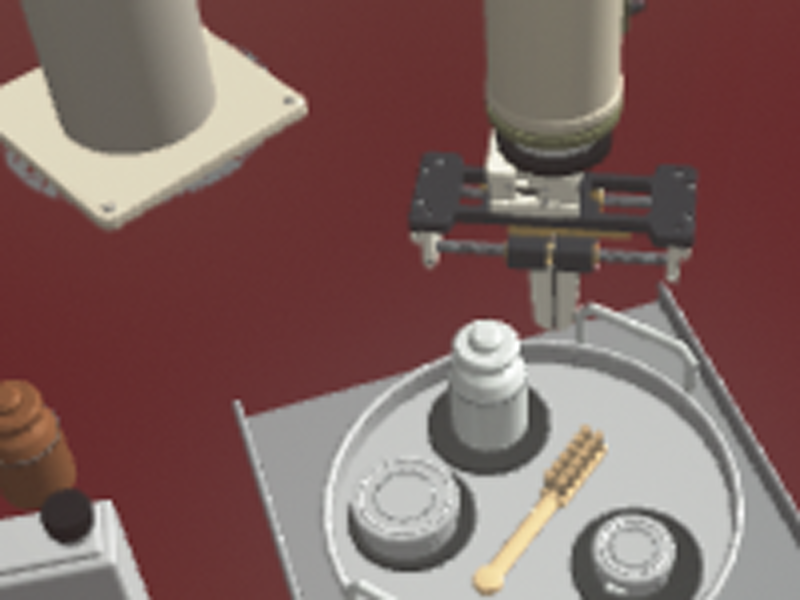

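```bash
python3 -m inch '[[[-2,0,-4,0,0,0],[-3,0,-6,0,0,0],[-3,0,-6,0,0,0],[0,0,0,0,0,0],[0,-15,0,0,0,0],[0,-25,0,0,0,0],[0,-30,0,0,0,0],[0,-30,0,0,0,0]]]'; python3 -m inch '[[[-30,-30,0,0,0,0],[-30,-30,0,0,0,0],[0,0,-50,0,0,0],[0,0,-50,0,0,0],[0,0,0,0,0,0]]]'; python3 - <<'E'
from h import *
c=optics.read_camera('top'); padang(c); cv2.imwrite('pics/t8.png',crop(c['image'],225,80,420,275,3))
c=optics.read_camera('scene'); cv2.imwrite('pics/s8.png',crop(c['image'],130,100,390,300,3))
E
```

```text
t: 13.18
tool_pos: [0.464, 0.0391, 0.1688]
orientation: [-1.459, 0.687, -0.688]
force: [0.3, 0.3, 0.1]
opening: 0.0005
t: 13.8
tool_pos: [0.3475, 0.0205, 0.2282]
orientation: [-1.458, 0.686, -0.692]
force: [-0.2, 0.0, 0.4]
opening: 0.0005
pad (np.float64(315.5), np.float64(143.5)) 0.0805 11.8
pad (np.float64(309.5), np.float64(205.5)) 0.082 158.3
pad (np.float64(263.5), np.float64(240.5)) 0.2172 138.9
```

View pics/s8.png

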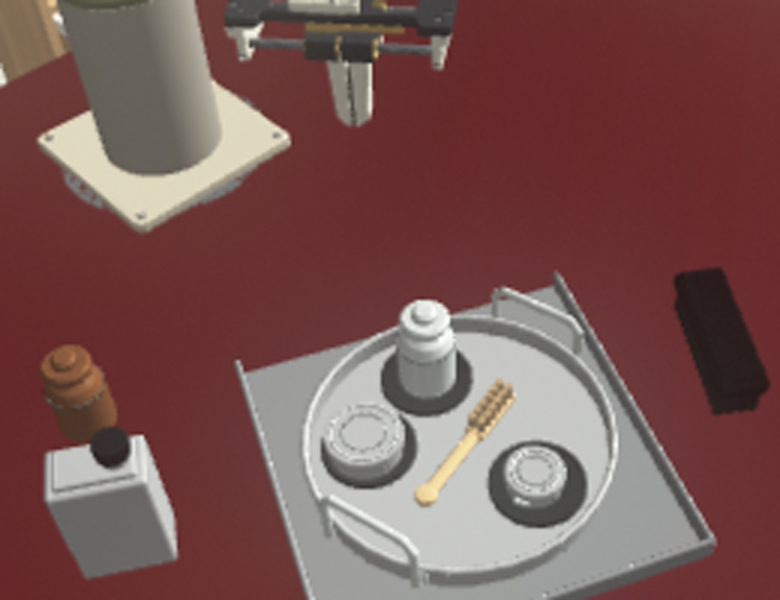

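View pics/t8.png

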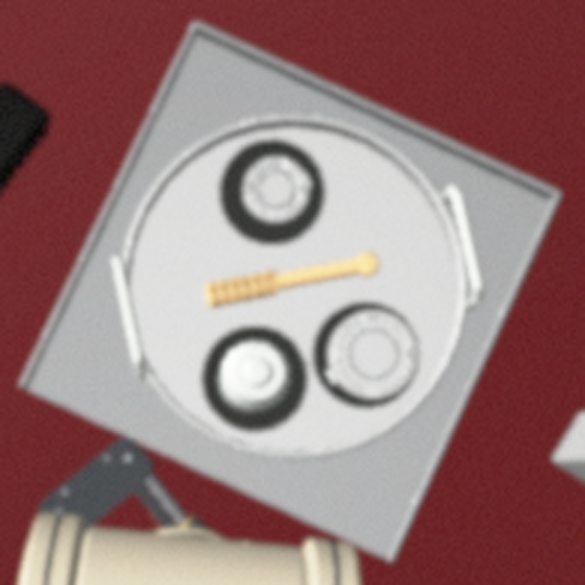

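```bash
python3 - <<'E'
from h import *
c=optics.read_camera('top'); padang(c)
a=np.radians(155.4); f=np.array([np.cos(a),np.sin(a)]); l=np.array([-f[1],f[0]])
for n,p in(('top',ray(c,(225+258/3-.33,80+371/3-.33),.119)),('pad',ray(c,(309.5,205.5),.031))):
    for C in((.574,-.0705),(.574,-.0722)):
        d=p[:2]-C; print(n,'front',d@f,'side',d@l)
# scene cross-check: dispenser button top, crop (425,308)/3
s=optics.read_camera('scene'); p=ray(s,(130+425/3-.33,100+308/3-.33),.121); d=p[:2]-[.574,-.0715]; print(p,d@f,d@l)
print(monitor.read_state()['t'])
E
```

```text
pad (np.float64(315.5), np.float64(143.5)) 0.0805 11.8
pad (np.float64(309.5), np.float64(205.5)) 0.082 158.3
pad (np.float64(263.0), np.float64(239.0)) 0.2153 138.0
top front 0.08412638113159679 side 0.002269872301860558
top front 0.08483405847843947 side 0.000724170916480535
pad front 0.08190946053619555 side 0.004100718862185343
pad front 0.08261713788303823 side 0.0025550174768053198
[ 0.49393816 -0.03404952  0.121     ] 0.08838502926590391 -0.0007231267684528894
14.0
```

The measurements put the dispenser within about 4 mm of the centre line, 82–88 mm towards the front. The pan is at rest and the arm is clear, so I'm handing in.

```bash
python3 -c "
from plant import robot
print(robot.close_job())"
```

```text
the job is handed in; nothing more can be done
None
```

I turned the turntable about 78° clockwise by pushing the trailing leg of its near handle with the closed, empty fingers. I then backed off, lifted clear and handed the job in at about 14 s; no verdict was reported.

- **Dispenser position:** it stands 82–88 mm from the axis on the front side. The readings put it between 0.7 mm on one side of the tray's centre line and 4.1 mm on the other (limit 20 mm). They disagree by a few mm: the dispenser's top gave about 1–2 mm, its coaster 3–4 mm, and the scene camera about -1 mm.
- **At rest:** repeated pictures gave the same angle for the small tin's coaster (11.8°), so the pan was not moving.
- **Things on the pan:** the dispenser is upright, the tins are in their coasters and the welt brush lies across the middle. I judged these by eye from the last pictures and did not measure them.
- **Things around the tray:** the wide brush and refill can look unmoved, also by eye.
- **Contact:** the force readings I took stayed within about 1 N, and the arm was clear of everything at hand-in. No check failed.

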